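# Hold the nose rib down in the hand press

## Robot

A 6-joint arm with a two-finger parallel gripper is mounted at the origin on the work surface. World frame = base frame: x ahead of the robot, y to its left, z up, the work surface at z = 0. Lengths are in m, angles in rad, forces in N, time in s.
With the tool pointing down it reaches from about 0.35 to 0.875 m from the base axis. Payload 15.5 kg.
Tool frame: the origin (TCP) lies midway between the tips of the shut fingers; the grasp point (between the pads) lies 19 mm behind it (bot.hold_point_z is the z of the grasp point in the tool frame, in m); z points along the fingers, y is the direction in which the jaws open and shut (so a half turn about z gives the same grasp; the last joint's range is limited). The gripper opens to 85 mm and grips with 20 to 120 N. Pads are 22 mm wide; open, the fingers measure 114 mm over their backs; the gripper's body (76 mm by 85 mm) begins 54 mm behind the grasp point. The pads swing forward as they close: fully open they stand 13 mm farther back than shut.
Start: joints at [1.127, 0.494, 1.345, -0, 1.302, -0.096], TCP at [0.214, 0.587, 0.231] pointing down, gripper open.
Joint ranges: [-2.91, 2.91], [-0.82, 2.16], [0.22, 2.67], [-1.22, 4.37], [0.12, 2.79], [-3.08, 3.08]. Speed limits (rad/s): [1.89, 1.89, 2.57, 3.01, 3.01, 3.01].

## Interface

Orientations are given as [roll, pitch, yaw] about the fixed x, y, z axes, in that order (R = Rz(yaw) Ry(pitch) Rx(roll)).
In Python, from bench import monitor, snapshot, bot gives the robot as it stands.
- The arm moves only by the shell command python3 -m inch 'ROWS'. ROWS is JSON, a list of rows, each a list of 3 entries, a list of its own where there are three numbers: the shift along the tool's x, y, z in m, then the turn, a rotation vector about the tool's x, y, z in rad, then the opening, from 0 (shut) to 1 (fully open). A call has 1 to 8 rows; each row is the pose to reach, as a shift and turn from the pose commanded when the call began, along the tool's axes at that moment; what a row does not reach only later rows make up. A row lasts 1/10 s, in which the tool goes at most 50 mm and 8.59 degrees, less where a joint would pass 70% of its speed; a pose out of reach is approached as far as the arm can. A call with a gripper value outside its range is refused whole. The fingers move at their own pace and stop on an object; the grip force is fixed at half the most. Time passes only in rows, so rows that repeat a pose let the fingers close. It gives the time, the measured TCP pose, the force and the opening at its end, in the units of the state.
- monitor.observe(): the state, without advancing time (a new reading comes with each control period).
- snapshot(name): name is "scene" or "top"; returns a dict with "image" (384x512x3 uint8, blue, green, red), "fx", "fy", "cx", "cy" (pixels), "camera_from_world" (4x4, takes a point from world to camera coordinates). Camera axes: x right, y up, looking along -z (the intrinsics and any distortion apply to the point x, -y, -z); pixel columns grow to the right and rows downward; lengths in m; the calibration is good to about 2 mm. A picture is of the moment at which its call begins. There is no depth.
- bot.sign_off(): hands the job in, once; it reports no verdict.
The state is a dict: "time_s": time; "joints": joint angles; "dq": joint speeds; "joint_torque": joint torques, N m; "eef_pos": TCP position; "ee_rot": TCP orientation; "ft_force": force on the tool from outside, world axes, zero at the start; "moment": the same for the moment, N m; "opening": opening from 0.0 (shut) to 1.0 (fully open).
Only numpy, scipy, OpenCV 4.12 (cv2) and the standard library are available. Lean on these libraries where they do the work, as an engineer would, in place of code of your own. Each camera call takes 0.05 s, during which the arm holds its last target.

## Task

A twin hand press on the workshop bench has a plywood nose rib (one end round) under one of its two pads and a plain rectangular packing block under the other. Push down the lever of the side that holds the rib, past its first two detents to the third, so that its pad clamps the rib, and finish while still holding the lever there: it is spring-loaded and flies back if let go. Do not press the other lever, and leave the rib, the block and the things around the press where they are.

Things in the scene. Friction and masses are not known exactly. Their poses are not given: they have to be found in the camera images.
- press: twin press: grey base plate 15 mm thick, fixed, x -70 to 180 and y -210 to 210 mm in its frame. Two equal columns with heads 180 mm high at y = +110 (left) and -110 mm (right), 50 mm wide, x -30 to 90 mm; ram tops 215 mm high. Origin on the bench surface; x points from the handles (robot's side) to the pads, y left, z up. Pads are at x = 60 mm, handles stand out toward -x
- nose_rib: plywood nose rib, loose, 128 mm long, 96 mm wide, 18 mm thick, square at the robot's end, round at the far end; lies flat on the base plate under the left or the right pad (this varies). Origin on its underside, near the pad's axis; its round end reaches 93 mm toward its +x
- packing_block: plain rectangular plywood block, loose, 120 x 50 x 18 mm, lying under the other pad. Origin on its underside, near the pad's axis
- lever_left (a joint): angle of the left lever, rad: 0 at rest (up), growing as the handle is pushed down; detents at 0.30, 0.60, 0.90, end stop at 1.00. A spring always drives it back to 0, from the detents too: they are only felt as a rise and fall of the push on the handle, 4 to 15 N along the way, about 11 N at the third detent, most just past it. The pad meets the work at 0.70
- lever_right (a joint): the same for the right lever
- pivot_left (a point): point on the left lever's pivot axis, in line with the handle's origin; the axis is parallel to the press's y, 140 mm above the bench. At lever angle a the handle bar's axis lies 140*cos(0.5 - a) mm from it toward the press's -x and 140*sin(0.5 - a) mm above it. A steel disc with three brass studs stands beside the pivot
- pivot_right (a point): the same for the right lever
- handle_left: left lever with its handle: black round bar, 20 mm diameter, parallel to the press's y, from 45 mm right of this origin to 55 mm left. Origin on the bar's axis. The lever's arm, a 12 mm round bar, joins at 50 mm left. Bar axis above the bench: 207 mm at rest, 168, 126 and 85 mm at the three detents, 73 mm at the end stop; only the bench lies below it. Its frame turns with the lever
- handle_right: the same for the right lever (its arm too is at the left end)
- pad_left: round rubber pad, 34 mm in diameter, under the left ram, moved down 30 mm per rad by the lever and sprung (800 N/m), so it clamps the 18 mm work with about 6 N at the third detent. Origin at the centre of its underside, 54 mm above the bench at rest
- pad_right: the same for the right press
- glue_bottle: bystander: grey glue bottle, 64 mm in diameter, 170 mm high, standing on the bench; origin at the centre of its underside
- mallet: bystander: hammer lying on the bench; origin at its underside
- varnish_tin: bystander: bare metal tin, 90 mm in diameter, 110 mm high; origin at the centre of its underside
Mind the look-alikes: they are no part of the job. Leave any purple look-alike of the nose_rib alone.

How it is judged:
By the outcome, as a careful person would: the job done as asked, in the order asked, and still so for the second after the job is handed in, while the arm keeps its last pose, push and grip.
It also fails if it takes over 32 s, if anything falls off the work surface, if the arm or the gripper's body presses on something with over 40 N, if the wrist force passes 120 N, or if a joint passes its speed limit or range.

## Working session

There is one attempt and no reset: what is moved stays moved. The work goes in short steps, Python scripts to look and compute and a shell command to move; the robot and the scene stay as the last step left them, time stands still between calls to the robot, and variables do not carry over. Pictures are saved under pics/ and viewed, and the job is handed in when it is done.

```bash
ls; mkdir -p pics; python3 - <<'E'
from bench import monitor,snapshot,bot
import cv2,numpy as np,pickle
print(monitor.observe(), bot.hold_point_z)
d={}
for n in("scene","top"):
    s=snapshot(n); d[n]=s; cv2.imwrite(f"pics/{n}0.png",cv2.resize(s["image"],None,fx=1.5,fy=1.5,interpolation=cv2.INTER_CUBIC))
    print(n,{k:v for k,v in s.items() if k!="image"})
pickle.dump(d,open("s0.pkl","wb"))
E
```

```text
pics
{'time_s': 0.0, 'joints': array([ 1.12648076e+00,  4.94179318e-01,  1.34613715e+00, -1.21765746e-05,
        1.30249179e+00, -9.55197439e-02]), 'dq': array([ 0.00141564,  0.00034423,  0.00100364, -0.00147914, -0.00129975,
        0.00067603]), 'joint_torque': array([ 1.06092728e-03, -8.82169962e+01, -3.83870208e+01, -2.83292408e-06,
        1.00912168e-02,  2.10550604e-05]), 'eef_pos': array([0.21346054, 0.58703393, 0.23070062]), 'ee_rot': array([-3.14038147e+00, -1.04253981e-04,  2.79280000e+00]), 'ft_force': array([-0.23754098, -0.18824786, -0.90651291]), 'moment': array([-0.04032616, -0.00170805,  0.03468416]), 'opening': 1.0019951847338049} -0.0187
scene {'fx': 438.2840741751103, 'fy': 438.2840741751103, 'cx': 255.4916863209851, 'cy': 197.10962472823712, 'camera_from_world': array([[-0.701265  ,  0.7126006 ,  0.02068311,  0.42847746],
       [-0.41899766, -0.43545816,  0.79675414,  0.10094919],
       [ 0.5767741 ,  0.55006961,  0.60394955, -1.78359478],
       [ 0.        ,  0.        ,  0.        ,  1.        ]])}
top {'fx': 358.9628936200766, 'fy': 358.9628936200766, 'cx': 263.82465090880163, 'cy': 190.0825179639069, 'camera_from_world': array([[-2.68745259e-02, -9.99638672e-01, -5.34220313e-04,
        -7.33814745e-03],
       [ 9.86276675e-01, -2.66023780e-02,  1.62943651e-01,
        -6.01281074e-01],
       [-1.62898986e-01,  3.85214432e-03,  9.86635232e-01,
        -1.35063787e+00],
       [ 0.00000000e+00,  0.00000000e+00,  0.00000000e+00,
         1.00000000e+00]])}
```

View pics/scene0.png

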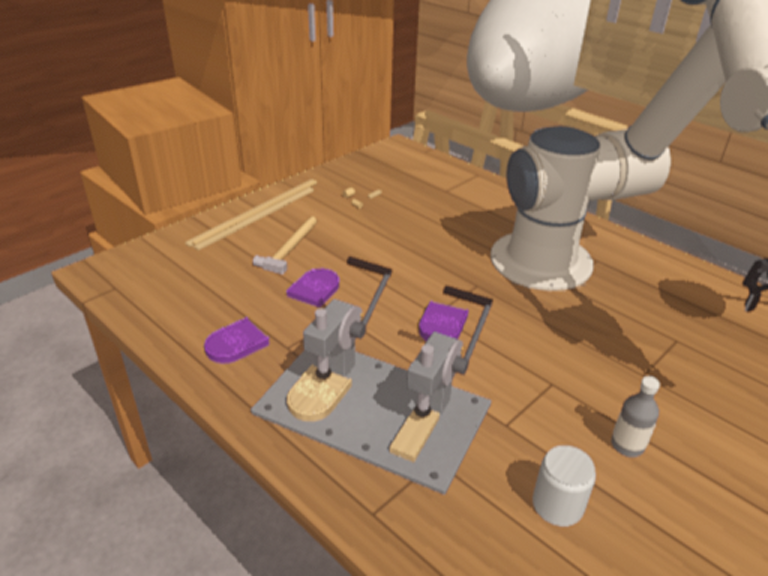

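View pics/top0.png

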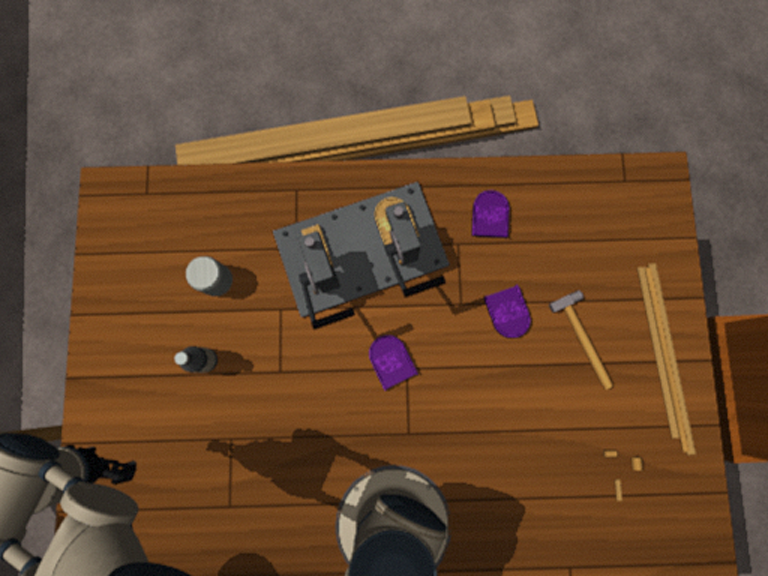

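The rib (round far end) lies under the robot-right pad: scene (318,392), top (390,218). The packing block is under the left pad: scene (415,432), top (313,240). Next I'll zoom in to measure.

```bash
python3 - <<'E'
import cv2,pickle
d=pickle.load(open("s0.pkl","rb"))
def crop(n,x0,y0,x1,y1,f,o):
    c=cv2.resize(d[n]["image"][y0:y1,x0:x1],None,fx=f,fy=f,interpolation=cv2.INTER_CUBIC)
    for x in range((x0+19)//20*20,x1,20):
        cv2.putText(c,str(x),(int((x-x0)*f),10),0,.35,(255,255,255),1);cv2.line(c,((x-x0)*f,0),((x-x0)*f,4000),(255,255,0),1) if 0 else cv2.line(c,((x-x0)*f,12),((x-x0)*f,20),(255,255,0),1)
    for y in range((y0+19)//20*20,y1,20):
        cv2.putText(c,str(y),(0,int((y-y0)*f)),0,.35,(255,255,255),1);cv2.line(c,(24,(y-y0)*f),(32,(y-y0)*f),(255,255,0),1)
    cv2.imwrite(o,c)
crop("scene",165,165,335,327,4,"pics/sz.png")
crop("top",175,115,325,225,5,"pics/tz.png")
E
```

```text
(no output)
```

View pics/sz.png

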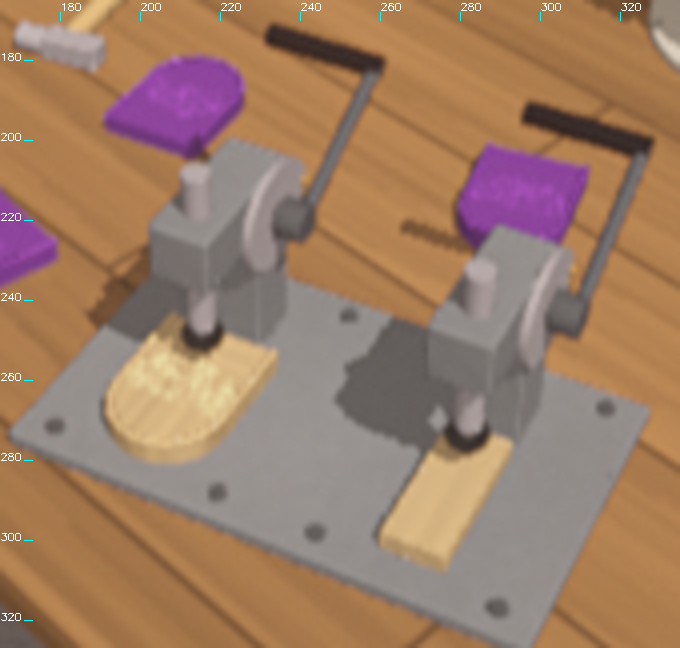

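View pics/tz.png

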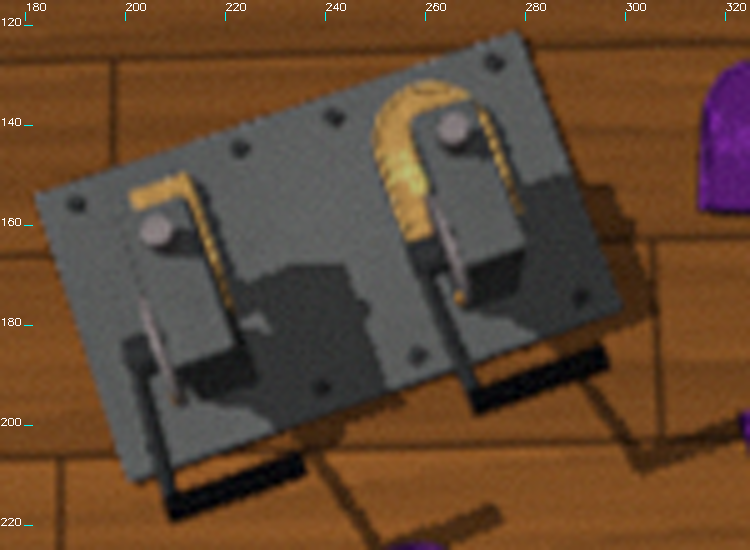

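```bash
cat > h.py <<'E'
import numpy as np,pickle,cv2
from scipy.optimize import least_squares
d=pickle.load(open("s0.pkl","rb"))
def proj(n,P):
    s=d[n];c=(s["camera_from_world"]@np.r_[P,1])[:3]
    return np.array([s["cx"]+s["fx"]*c[0]/-c[2], s["cy"]+s["fy"]*-c[1]/-c[2]])
S=lambda x,y:("scene",np.array([165+(x-1.5)/4,165+(y-1.5)/4]))
T=lambda x,y:("top",np.array([175+(x-2)/5,115+(y-2)/5]))
def tri(*obs):
    r=least_squares(lambda P:np.concatenate([proj(n,P)-u for n,u in obs]),[.6,0,.1]);return r.x,np.sqrt(r.fun**2)
def press(p,X): 
    c,s=np.cos(p[2]),np.sin(p[2]);return np.array([p[0]+c*X[0]-s*X[1],p[1]+s*X[0]+c*X[1],X[2]])
E
cat > fit.py <<'E'
from h import *
for nm,o in dict(hR_left=(S(376,64),T(477,402)),hR_right=(S(268,35),T(604,357)),ram_R=(S(196,174),T(454,126)),ram_L=(S(481,270),T(157,230)),hL_left=(S(648,146),T(173,510)),hL_right=(S(527,112),T(303,464))).items():
    P,r=tri(*o);print(nm,P.round(4),r.round(2))
obs=[((.18,-.21,.015),S(10,434)),((-.07,.21,.015),S(651,410)),((.18,.21,.015),S(525,645)),
((.18,.21,.015),T(38,193)),((.18,-.21,.015),T(518,33)),((-.07,-.21,.015),T(622,308)),((-.07,.21,.015),T(130,483)),
((.06,-.11,.215),T(454,126)),((.06,.11,.215),T(157,230)),((.06,-.11,.215),S(196,174)),((.06,.11,.215),S(481,270))]
r=least_squares(lambda p:np.concatenate([proj(n,press(p,X))-u for X,(n,u) in obs]),[.7,0,.3])
print("press",r.x,np.degrees(r.x[2]));print(r.fun.reshape(-1,2).round(1))
p=r.x
# handle right: unknown pivot (px,py) from triangulated ends
c,s=np.cos(p[2]),np.sin(p[2])
for o in ((S(376,64),T(477,402)),(S(268,35),T(604,357)),(S(648,146),T(173,510)),(S(527,112),T(303,464))):
    P,_=tri(*o);D=P[:2]-p[:2];print("press frame",(c*D[0]+s*D[1]).round(4),(-s*D[0]+c*D[1]).round(4),P[2].round(4))
E
python3 fit.py
```

```text
hR_left [ 0.5576 -0.0442  0.2065] [0.16 0.03 0.14 0.12]
hR_right [ 0.5877 -0.1339  0.2037] [0.36 0.07 0.29 0.27]
ram_R [ 0.7529 -0.033   0.2122] [0.09 0.02 0.08 0.08]
ram_L [0.6839 0.1755 0.2121] [0.11 0.01 0.11 0.09]
hL_left [0.4882 0.1661 0.206 ] [0.01 0.   0.01 0.  ]
hL_right [0.5182 0.0763 0.2044] [0.22 0.02 0.2  0.15]
press [0.66164783 0.05298616 0.31177673] 17.86349083394706
[[-0.8 -1.2]
 [ 0.5 -1.3]
 [ 0.9  0.7]
 [-1.  -0.2]
 [ 0.2 -1. ]
 [ 0.4 -0. ]
 [-0.6 -0.5]
 [ 0.  -0. ]
 [-0.2 -0.6]
 [-0.1 -0.9]
 [ 0.1 -0.5]]
press frame -0.1289 -0.0606 0.2065
press frame -0.1277 -0.1552 0.2037
press frame -0.1304 0.1609 0.206
press frame -0.1294 0.0662 0.2044
```

```bash
cat > go.py <<'E'
import sys,numpy as np
from scipy.spatial.transform import Rotation as R
from bench import monitor
p=[0.66165,0.05299,0.31178]
def W(x,y,z):
    c,s=np.cos(p[2]),np.sin(p[2]);return np.array([p[0]+c*x-s*y,p[1]+s*x+c*y,z])
def delta(P,yaw=p[2]+np.pi/2):
    o=monitor.observe();Rt=R.from_euler('xyz',o["ee_rot"]);Rg=R.from_euler('xyz',[np.pi,0,yaw])
    print("target",P.round(4),"shift",Rt.inv().apply(P-o["eef_pos"]).round(4),"turn",(Rt.inv()*Rg).as_rotvec().round(3))
def show():
    o=monitor.observe();D=o["eef_pos"][:2]-p[:2];c,s=np.cos(p[2]),np.sin(p[2])
    print(o["time_s"],"press xy",(c*D[0]+s*D[1]).round(4),(-s*D[0]+c*D[1]).round(4),"z",o["eef_pos"][2].round(4),"rpy",o["ee_rot"].round(3),"F",o["ft_force"].round(1),"op",o["opening"])
if __name__=="__main__":
    show(); a=list(map(float,sys.argv[1:4])); delta(W(*a))
E
python3 go.py -.128 -.118 .30; for a in 0 .3 .6 .9 .93;do python3 -c "
from math import *
print($a,-.005-.14*cos(.5-$a),.14+.14*sin(.5-$a))";done
```

```text
0.1 press xy -0.2627 0.6458 z 0.2308 rpy [-3.141 -0.     2.793] F [ 1.  -0.2 -0.4] op 1.0007313692785622
target [ 0.576  -0.0986  0.3   ] shift [-0.575  -0.5206 -0.0687] turn [-0.001  0.     0.91 ]
0 -0.1278615586646522 0.20711957540458845
0.3 -0.14220932089777386 0.1678137063113086
0.6 -0.14430058313892363 0.12602332166944408
0.9 -0.13394853916040392 0.08548143207678893
0.93 -0.13225520495448392 0.08163808765991049
```

```bash
python3 -m inch '[[[0,0,-0.04],[0,0,0],0],[[-0.02,-0.02,-0.07],[0,0,0.1],0],[[-0.055,-0.05,-0.07],[0,0,0.22],0],[[-0.09,-0.08,-0.07],[0,0,0.34],0],[[-0.125,-0.115,-0.07],[0,0,0.46],0],[[-0.16,-0.15,-0.07],[0,0,0.58],0],[[-0.195,-0.18,-0.07],[0,0,0.70],0],[[-0.23,-0.21,-0.07],[0,0,0.82],0]]'; python3 go.py -.128 -.118 .30
```

```text
time_s: 0.9
eef_pos: [0.3583, 0.3096, 0.3012]
ee_rot: [-3.141, 0.0, 1.968]
ft_force: [1.1, 0.7, -0.1]
opening: -0.001
0.9 press xy -0.21 0.3373 z 0.3012 rpy [-3.141  0.     1.968] F [ 1.1  0.7 -0.1] op -0.0006227093225891308
target [ 0.576  -0.0986  0.3   ] shift [-0.4606  0.0429  0.0012] turn [-0.     0.     0.085]
```

```bash
python3 -m inch '[[[-0.045,0.004,0],[0,0,0.04],0],[[-0.09,0.008,0],[0,0,0.085],0],[[-0.135,0.012,0],[0,0,0.085],0],[[-0.18,0.016,0],[0,0,0.085],0],[[-0.225,0.021,0],[0,0,0.085],0],[[-0.27,0.025,0],[0,0,0.085],0],[[-0.315,0.03,0],[0,0,0.085],0],[[-0.36,0.034,0],[0,0,0.085],0]]'; python3 go.py -.128 -.118 .235
```

```text
time_s: 1.7
eef_pos: [0.5306, -0.0085, 0.3011]
ee_rot: [-3.141, -0.0, 1.888]
ft_force: [0.4, -0.7, 0.0]
opening: 0.002
1.7 press xy -0.1436 -0.0183 z 0.3011 rpy [-3.141 -0.     1.888] F [ 0.4 -0.7  0. ] op 0.0015180872081208806
target [ 0.576  -0.0986  0.235 ] shift [-0.0998  0.0151  0.0661] turn [-0.    -0.     0.005]
```

```bash
python3 -m inch '[[[-0.04,0.006,0],[0,0,0.005],0],[[-0.08,0.012,0],[0,0,0.005],0],[[-0.1,0.015,0],[0,0,0.005],0],[[-0.1,0.015,0.02],[0,0,0.005],0],[[-0.1,0.015,0.045],[0,0,0.005],0],[[-0.1,0.015,0.06],[0,0,0.005],0],[[-0.1,0.015,0.066],[0,0,0.005],0],[[-0.1,0.015,0.066],[0,0,0.005],0]]'; python3 go.py -.128 -.118 .22
cat > pic.py <<'E'
import sys,cv2
from bench import snapshot
k=sys.argv[1]
a=snapshot("scene")["image"][150:290,170:330];b=snapshot("top")["image"][110:230,190:330]
cv2.imwrite(f"pics/s{k}.png",cv2.resize(a,None,fx=4,fy=4,interpolation=cv2.INTER_CUBIC));cv2.imwrite(f"pics/t{k}.png",cv2.resize(b,None,fx=4,fy=4,interpolation=cv2.INTER_CUBIC))
E
python3 pic.py 1
```

```text
time_s: 2.5
eef_pos: [0.5752, -0.0965, 0.2348]
ee_rot: [-3.14, -0.001, 1.883]
ft_force: [0.6, 0.5, 1.5]
opening: -0.0
2.5 press xy -0.1282 -0.1158 z 0.2348 rpy [-3.140e+00 -1.000e-03  1.883e+00] F [0.6 0.5 1.5] op -0.0002452878438562236
target [ 0.576  -0.0986  0.22  ] shift [-0.0023  0.0002  0.0148] turn [-0.001 -0.001  0.   ]
```

View pics/s1.png

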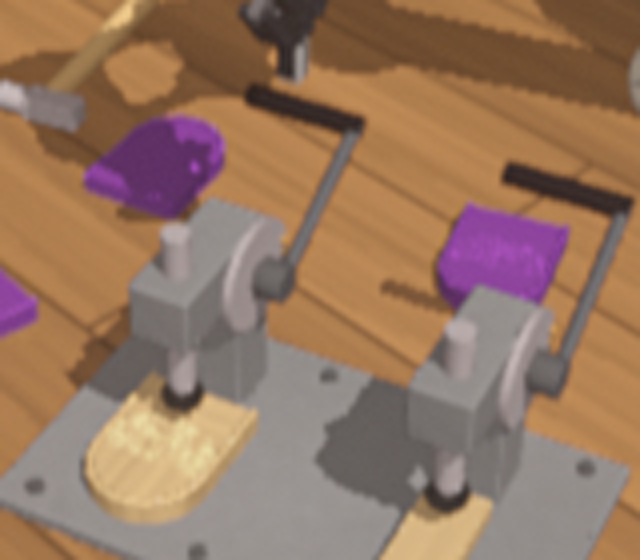

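View pics/t1.png

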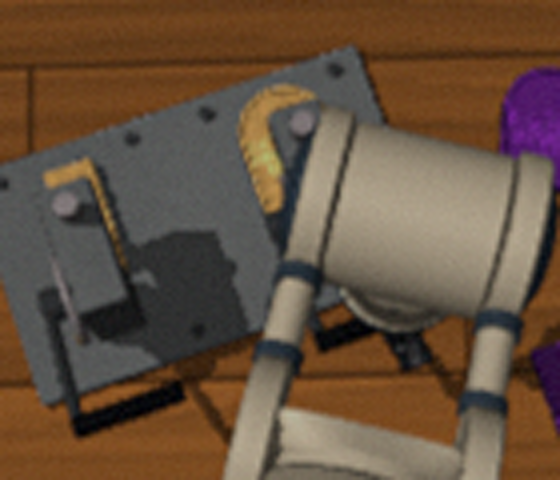

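The shut fingertips, at about (292,78) in the scene crop, hang just above the middle of the right bar (about (303,108)). Next I feel for contact.

```bash
python3 -m inch '[[[-0.002,0,0.008],[0,0,0],0],[[-0.002,0,0.014],[0,0,0],0],[[-0.002,0,0.016],[0,0,0],0],[[-0.002,0,0.016],[0,0,0],0]]'; python3 -m inch '[[[0,0,0.002],[0,0,0],0],[[0,0,0.002],[0,0,0],0],[[0,0,0.002],[0,0,0],0]]';python3 -m inch '[[[0,0,0.002],[0,0,0],0],[[0,0,0.002],[0,0,0],0],[[0,0,0.002],[0,0,0],0]]';python3 go.py -.128 -.118 .21
```

```text
time_s: 3.0
eef_pos: [0.576, -0.0988, 0.2189]
ee_rot: [-3.141, -0.0, 1.883]
ft_force: [-0.4, -0.1, -0.3]
opening: 0.001
time_s: 3.3
eef_pos: [0.5762, -0.0988, 0.2174]
ee_rot: [3.141, 0.0, 1.883]
ft_force: [0.6, 1.0, 0.9]
opening: -0.001
time_s: 3.6
eef_pos: [0.5761, -0.099, 0.2158]
ee_rot: [3.141, 0.0, 1.883]
ft_force: [-3.9, -0.5, 8.0]
opening: -0.004
3.6 press xy -0.1281 -0.1184 z 0.2158 rpy [3.141 0.    1.883] F [-3.9 -0.5  8. ] op -0.004204144621135116
target [ 0.576  -0.0986  0.21  ] shift [0.0004 0.0001 0.0058] turn [0. 0. 0.]
```

```bash
python3 -m inch '[[[0,-0.005,0.009],[0,0,0],0],[[0,-0.0085,0.018],[0,0,0],0],[[0,-0.012,0.028],[0,0,0],0],[[0,-0.014,0.038],[0,0,0],0],[[0,-0.014,0.038],[0,0,0],0]]';python3 go.py -.1443 -.118 .136
```

```text
time_s: 4.1
eef_pos: [0.5623, -0.1034, 0.1766]
ee_rot: [-3.141, -0.0, 1.883]
ft_force: [-4.9, -1.2, 8.2]
opening: -0.001
4.1 press xy -0.1425 -0.1184 z 0.1766 rpy [-3.141 -0.     1.883] F [-4.9 -1.2  8.2] op -0.0009251792353388932
target [ 0.5605 -0.1036  0.136 ] shift [ 0.0004 -0.0017  0.0406] turn [-0.001 -0.     0.   ]
```

```bash
python3 -m inch '[[[0,-0.0015,0.01],[0,0,0],0],[[0,-0.0025,0.02],[0,0,0],0],[[0,-0.0025,0.03],[0,0,0],0],[[0,-0.002,0.04],[0,0,0],0],[[0,-0.002,0.04],[0,0,0],0]]';python3 go.py -.138 -.118 .112; python3 pic.py 2
```

```text
time_s: 4.6
eef_pos: [0.5611, -0.1038, 0.1367]
ee_rot: [-3.141, -0.0, 1.883]
ft_force: [-3.1, -1.0, 6.7]
opening: 0.001
4.6 press xy -0.1438 -0.1184 z 0.1367 rpy [-3.141 -0.     1.883] F [-3.1 -1.   6.7] op 0.0007863739333882951
target [ 0.5665 -0.1017  0.112 ] shift [0.0004 0.0058 0.0247] turn [-0. -0.  0.]
```

View pics/s2.png

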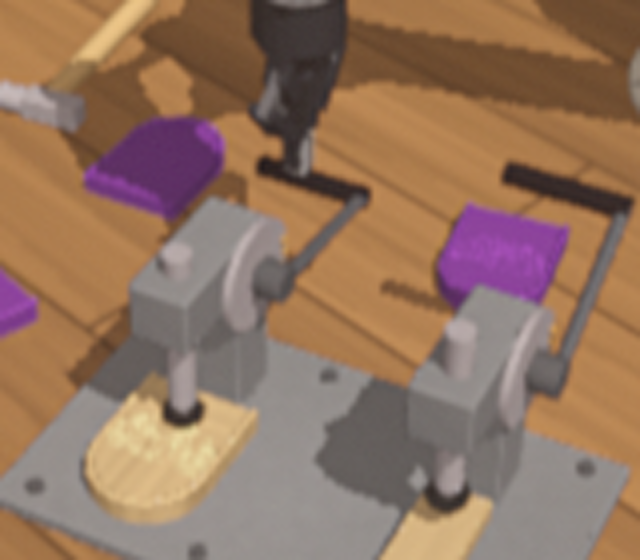

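The tip at (300,165) rests on the right bar. The right pad is lower, and the left lever is untouched. On to the third detent.

```bash
python3 -m inch '[[[0,0.001,0.01],[0,0,0],0],[[0,0.003,0.02],[0,0,0],0],[[0,0.006,0.03],[0,0,0],0],[[0,0.0085,0.038],[0,0,0],0],[[0,0.0085,0.038],[0,0,0],0]]';python3 go.py -.1329 -.118 .093; python3 -m inch '[[[0,0.001,0.003],[0,0,0],0],[[0,0.002,0.0055],[0,0,0],0],[[0,0.002,0.0055],[0,0,0],0]]';python3 go.py -.1329 -.118 .093;
```

```text
time_s: 5.2
eef_pos: [0.5693, -0.1012, 0.099]
ee_rot: [-3.141, -0.0, 1.883]
ft_force: [-3.8, -2.3, 6.8]
opening: 0.0
5.2 press xy -0.1352 -0.1184 z 0.099 rpy [-3.141 -0.     1.883] F [-3.8 -2.3  6.8] op 0.0002774221924119701
target [ 0.5714 -0.1001  0.093 ] shift [0.0004 0.0023 0.006 ] turn [-0. -0.  0.]
time_s: 5.5
eef_pos: [0.571, -0.1006, 0.0943]
ee_rot: [-3.141, 0.0, 1.883]
ft_force: [-4.8, -3.3, 9.6]
opening: 0.001
5.5 press xy -0.1334 -0.1184 z 0.0943 rpy [-3.141  0.     1.883] F [-4.8 -3.3  9.6] op 0.0014294002014956233
target [ 0.5714 -0.1001  0.093 ] shift [0.0004 0.0005 0.0013] turn [-0.  0.  0.]
```

```bash
python3 -m inch '[[[0,0.0005,0.0015],[0,0,0],0],[[0,0.0005,0.0015],[0,0,0],0],[[0,0.0005,0.0015],[0,0,0],0],[[0,0.0005,0.0015],[0,0,0],0]]';python3 go.py -.1329 -.118 .093;python3 pic.py 3;python3 go.py -.1329 -.118 .093
```

```text
time_s: 5.9
eef_pos: [0.5714, -0.1005, 0.0931]
ee_rot: [-3.142, 0.0, 1.883]
ft_force: [-5.0, -1.5, 10.9]
opening: 0.001
5.9 press xy -0.133 -0.1184 z 0.0931 rpy [-3.142  0.     1.883] F [-5.  -1.5 10.9] op 0.0012880180909344808
target [ 0.5714 -0.1001  0.093 ] shift [0.0004 0.0001 0.0001] turn [-0.  0.  0.]
6.0 press xy -0.133 -0.1184 z 0.0931 rpy [-3.142  0.     1.883] F [-5.4 -2.   9.4] op -0.0003468329264841586
target [ 0.5714 -0.1001  0.093 ] shift [0.0004 0.0001 0.0001] turn [-0.  0.  0.]
```

View pics/s3.png

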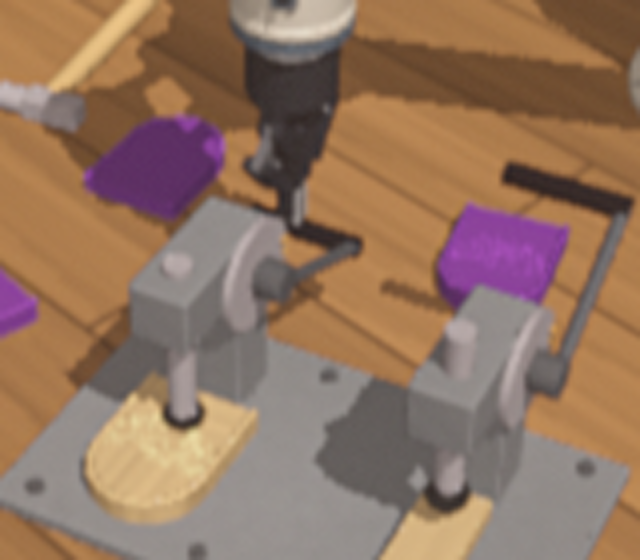

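View pics/t3.png

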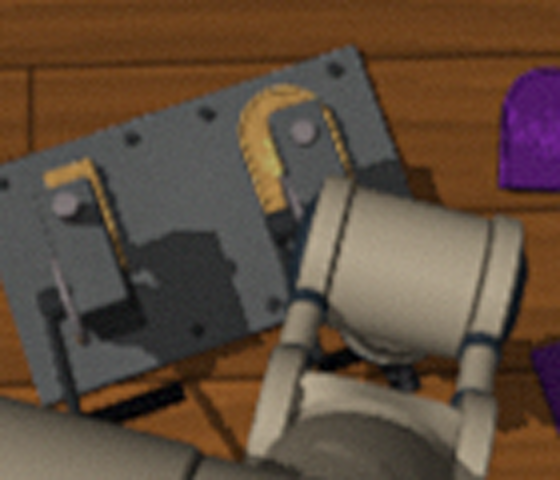

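The right lever is well down and its pad is on the rib at (183,415), which hasn't moved. The left lever is unchanged at (505,175)–(630,205). As an independent check, I'll take the angle from the picture.

```bash
python3 - <<'E'
from h import *
p=[0.66165,0.05299,0.31178]
print("seen bar left end", 170+(355-1.5)/4,150+(244-1.5)/4)
for a in(0,.85,.9,.92,.95,1.):
    print(a,proj("scene",press(p,(-.005-.14*np.cos(.5-a),-.0585,.14+.14*np.sin(.5-a)))).round(1))
E
```

```text
seen bar left end 258.375 210.625
0 [259.3 180.8]
0.85 [259.5 208.3]
0.9 [259.1 210.3]
0.92 [258.9 211.1]
0.95 [258.7 212.3]
1.0 [258.2 214.3]
```

```bash
python3 -c "
from bench import bot
print(bot.sign_off())"; python3 go.py -.1329 -.118 .093
```

```text
the job is handed in; nothing more can be done
None
the job is handed in; nothing more can be done
```

The rib was under the right pad. I pushed the right lever down past its first two detents to the third with the shut fingertips on top of its bar. I handed the job in at about 6 s with the arm still holding it there.

**Lever angle:** the tip height of 93 mm puts the bar's axis at 83 mm, about 0.92 rad. The scene picture agrees at 0.91–0.92 rad.

**Force:** the push was about 9–11 N upward and 5 N sideways, which fits the third detent and is well below the limits.

**Surroundings:** the last pictures, cropped to the press, show the pad down on the rib, and the rib, the block and the left lever where they were. The bottle and tin lay outside those crops, so I didn't check them at the end; the arm passed over that area at 0.30 m. In the top view the forearm passes over the left handle, but the scene view shows that handle clear and unmoved.

No check failed. My reading after hand-in was refused, so I have no measurement of the final second.

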